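# Tare the crucible on the dial balance

### The arm

A 7-joint arm with a two-finger parallel gripper is mounted at the origin on a cart in front of the work surface, level with it; the furniture and walls round the work are solid. World frame = base frame: x ahead of the robot, y to its left, z up, the work surface at z = 0. Lengths are in m, angles in rad, forces in N, time in s.
With the tool pointing down it reaches from about 0.425 to 0.925 m from the base axis. Payload 6.8 kg.
Tool frame: the origin (TCP) lies at the very end of the fingers, on their centre line; the grasp point (between the pads) lies 19 mm behind it; z points along the fingers, x is the direction in which the jaws open and shut, and the axes are right-handed (so a half turn about z gives the same grasp; the last joint's range is limited). The gripper opens to 85 mm and grips with 20 to 120 N. Pads are 22 mm wide; open, the fingers measure 114 mm over their backs; the gripper's body (76 mm by 85 mm) begins 54 mm behind the grasp point. The pads swing forward as they close: fully open they stand 13 mm farther back than shut.
Start: joints at [1.222, 0.477, 0.022, 1.555, -0.011, 1.109, -0.083], TCP at [0.161, -0.656, 0.231] pointing down, gripper open.
Joint ranges: [-2.96, 2.96], [-0.34, 2.1], [-1.41, 1.46], [0.24, 2.44], [-1.37, 4.51], [0.17, 1.92], [-2.96, 2.96]. Speed limits (rad/s): [2.39, 2.39, 3.14, 3.14, 3.14, 3.14, 3.14].

### API

Orientations are given as a rotation vector (axis times angle).
In Python, from bench import get_obs, imaging, hand_in gives the robot as it stands.
- The arm moves only by the tool send_rows, never from a script. Its argument "motion" is a list of rows, each an object with "dp": the shift along the world's x, y, z in m, a list of three; "rot": the turn, a rotation vector about the world's x, y, z in rad, a list of three; "grip": the finger opening in m, from 0 to 0.0854. In form: [{"dp": [dx, dy, dz], "rot": [ax, ay, az], "grip": grip}, ...]. A call has 1 to 20 rows; each row shifts and turns the pose as measured when the row begins; what a row does not reach is not made up. A row lasts 1/8 s, in which the tool goes at most 62.5 mm and 10.7 degrees, less where a joint would pass 70% of its speed; a pose out of reach is approached as far as the arm can. A call is refused whole if a number of a shift passes 0.0625 or a number of a turn 0.188, either way. A call with a gripper value outside its range is refused whole. The fingers move at their own pace and stop on an object; "grip_force" is the grip in N (left out, the last holds). Time passes only in rows, so rows that do not move let the fingers close. It gives the time, the measured TCP pose, the force and the opening at its end, in the units of the state.
- get_obs(): the state, without advancing time (a new reading comes with each control period).
- imaging.grab_frame(name): name is "side" or "top" or "wrist"; returns a dict with "img" (400x640x3 uint8, red, green, blue), "fx", "fy", "cx", "cy" (pixels), "R" (3x3) and "t" (3): a world point X has camera coordinates R X + t. Camera axes: x right, y down, z forward; pixel columns grow to the right and rows downward; lengths in m; the calibration is good to about 2 mm. A picture is of the moment at which its call begins. There is no depth.
- hand_in(): hands the job in, once; it reports no verdict.
The state is a dict: "clock": time; "joints": joint angles; "qvel": joint speeds; "tau": joint torques, N m; "tcp_pos": TCP position; "orientation": TCP orientation; "contact_force": force on the tool from outside, world axes, zero at the start; "moment": the same for the moment, N m; "grip_width": finger opening in m.
Only numpy, scipy, OpenCV 4.12 (cv2) and the standard library are available. Lean on these libraries where they do the work, as an engineer would, in place of code of your own. Each camera call takes 0.05 s, during which the arm holds its last target. There are 200 camera calls.

### The job

Stand the empty white crucible upright on the round steel pan of the balance, setting it down gently and letting it go; its weight swings the black pointer on the dial. Then turn the knurled bezel round the dial until its red zero mark stands right at the pointer, so that the balance reads zero with the crucible on it, and let go. Leave the petri dish, the stopper and the crucible lid where they are.

Things in the scene. Friction and masses are not known exactly. Their poses are not given: they have to be found in the camera images.
- balance: white pan balance fixed to the bench, 122 x 262 x 40 mm (x, y, z); the origin is the centre of its underside. Its flat deck is 40 mm above the bench. In its own frame the pan is centred at x 0, y -65 mm and the dial at x 0, y +65 mm. It may stand turned by up to 0.35 rad either way.
- pan_top (a point): centre of the upper face of the steel pan, a flat disc of 84 mm diameter and 3 mm thickness without a rim, 58 mm above the bench when empty. The pan is on a soft spring: it sinks about 3 to 6 mm under the crucible, has a stop at 8 mm, and must never be pressed with more than 15 N.
- crucible: empty white porcelain crucible, upright, 40 mm wide at the rim, 34 mm high, narrowing to about 22 mm at the foot; the origin is the centre of its underside. About 35 to 70 g (differs from run to run).
- bezel_top (a point): centre of the top of the bezel, on its vertical axis, 72 mm above the bench. The bezel is a knurled aluminium drum of 60 mm diameter, its side standing from 42 to 72 mm above the bench, and carries the white dial face with 30 divisions (0.21 rad each). It can be gripped across its side in any direction, turns stiffly (0.05 N m of friction) and stays where it is left. The pointer plays under the top, where fingers on the side do not touch it.
- bezel (a joint): angle of the bezel with its dial, rad, growing clockwise seen from above; at 0 the red zero mark lies towards the balance's own +x (its far side). Range -3 to 3; it starts between -0.8 and 0.3.
- pointer (a joint): angle of the black pointer, rad, growing clockwise seen from above from the same +x direction; 0 with an empty pan, about 0.7 to 1.45 with the crucible on the pan. Only the load on the pan moves it; it settles within 1 s. The dial reads zero when joint bezel equals joint pointer.
- zero_mark (a point): point of the red zero mark on the dial, 21 mm from the bezel's axis, at the height of the bezel's top
- pointer_tip (a point): tip of the black pointer, 21 mm from the same axis and at the same height as zero_mark: the two points coincide when the dial reads zero
- petri_dish: flat clear petri dish, 65 mm across, 14 mm high, origin at the centre of its underside; a bystander, not to be moved more than 30 mm
- stopper: red-brown rubber stopper, 29 mm across, 26 mm high, origin at the centre of its underside; a bystander, not to be moved more than 30 mm
- crucible_lid: white crucible lid with a small knob, 42 mm across, 14 mm high, origin at the centre of its underside; a bystander, not to be moved more than 30 mm

How it is judged:
On the way, in this order (a step that is already met when the one before it is completed fails the run):
1. the crucible stands upright on the pan, released (horizontal distance between crucible and pan_top below 0.025 m and z of crucible in the frame of pan_top below 0.004 m and angle between crucible's own z axis and vertical below 0.15 rad and contact force between crucible and the fingers below 0.1 N and contact force between crucible and pan above 0.1 N), for 0.3 s.
2. the red zero mark stands at the pointer (horizontal distance between zero_mark and pointer_tip below 0.0025 m), for 0.3 s.
At the end, for the whole second after the job is handed in: The crucible stands upright and at rest on the pan, its centre within 25 mm of the pan's centre, and the red zero mark is within 2.5 mm (0.12 rad, about half a division) of the pointer's tip (horizontal distance between crucible and pan_top below 0.025 m and z of crucible in the frame of pan_top between -0.004 and 0.004 m and angle between crucible's own z axis and vertical below 0.15 rad and linear speed of crucible below 0.02 m/s and horizontal distance between zero_mark and pointer_tip below 0.0025 m); the robot touches nothing.
It fails at once if the pan is pressed or struck with more than 15 N (contact force between pan and anything else above 15 N).
It fails at once if the petri dish, the stopper or the crucible lid is moved more than 30 mm (distance of any of petri_dish, stopper, crucible_lid from where it was at the start of the episode above 0.03 m).
It also fails if it takes over 64 s, if anything falls off the work surface, if the arm or the gripper's body presses on something with over 40 N, if the wrist force passes 120 N, or if a joint passes its speed limit or range.

## Working session

There is one attempt and no reset: what is moved stays moved. The work goes in short steps, Python scripts to look and compute and a tool call to move; the robot and the scene stay as the last step left them, time stands still between calls to the robot, and variables do not carry over. Pictures are saved under pics/ and viewed, about 8 in all and at most 12, crops included, and the job is handed in when it is done.

Besides the shell and the picture viewer there is one more tool, called as name(argument=value, ...), one argument or row to a line, values as JSON. send_rows: Moves the arm, as the interface text tells. Its arguments: {"type":"object","properties":{"motion":{"type":"array","items":{"type":"object","properties":{"dp":{"type":"array","items":{"type":"number"}},"rot":{"type":"array","items":{"type":"number"}},"grip":{"type":"number"}}}},"grip_force":{"type":"number"}},"required":["motion"]}

```bash
mkdir -p pics; cat > h.py <<'E'
import numpy as np, cv2
from bench import get_obs, imaging, hand_in
def grab(n,f=None):
    d=imaging.grab_frame(n)
    if f: cv2.imwrite('pics/'+f,d['img'][:,:,::-1])
    return d
def proj(d,X):
    c=np.asarray(d['R'])@np.asarray(X,float)+np.ravel(d['t']); return np.array([d['fx']*c[0]/c[2]+d['cx'],d['fy']*c[1]/c[2]+d['cy']])
def ray(d,u,v):
    R=np.asarray(d['R']); o=-R.T@np.ravel(d['t']); r=R.T@np.array([(u-d['cx'])/d['fx'],(v-d['cy'])/d['fy'],1]); return o,r/np.linalg.norm(r)
def atz(d,u,v,z):
    o,r=ray(d,u,v); return o+r*(z-o[2])/r[2]
def tri(*obs):
    A=np.zeros((3,3));b=np.zeros(3)
    for d,u,v in obs:
        o,r=ray(d,u,v);P=np.eye(3)-np.outer(r,r);A+=P;b+=P@o
    return np.linalg.solve(A,b)
E
python3 - <<'E'
from h import *
np.set_printoptions(precision=4,suppress=True)
a=grab('top','top.png');b=grab('side','side.png')
for d in(a,b): print(d['fx'],ray(d,320,200))
o=get_obs();print({k:np.round(o[k],3) for k in('clock','tcp_pos','orientation','grip_width','contact_force')})
E
```

```text
447.77489404035833 (array([0.2938, 0.0223, 1.1435]), array([ 0.2255, -0.0321, -0.9737]))
414.1304881710096 (array([0.2046, 0.858 , 0.5177]), array([ 0.3165, -0.8396, -0.4415]))
{'clock': np.float64(0.1), 'tcp_pos': array([ 0.161, -0.655,  0.23 ]), 'orientation': array([-2.471,  1.938,  0.002]), 'grip_width': np.float64(0.085), 'contact_force': array([ 0.556, -0.832, -0.989])}
```

View pics/top.png

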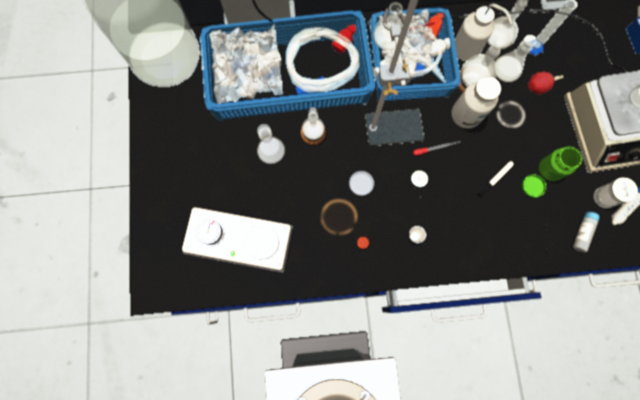

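View pics/side.png

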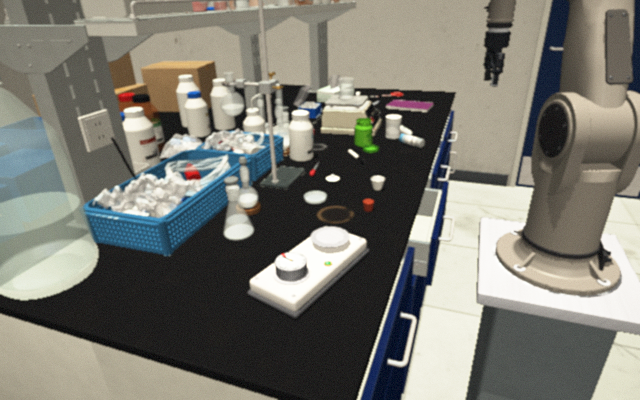

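The top view shows the balance at about (237,239), with the dial at (211,232) and the pan at (265,244). The crucible is at (418,234), the stopper at (363,243), the dish at (362,183) and the lid at (420,178). In the side view the crucible is at (378,183), the dial at (291,262) and the pan at (330,238).

```bash
python3 - <<'E'
from h import *
np.set_printoptions(precision=4,suppress=True)
a=grab('top');b=grab('side')
for n,p,q in [('cruc',(417.5,234),(378,178)),('dial',(211,231),(291,260)),('pan',(265,243.5),(330,238)),('lid',(420,178),(333,178)),('stop',(363,242.5),(368,202))]:
    print(n,tri((a,*p),(b,*q)),atz(a,*p,{'cruc':.034,'dial':.072,'pan':.058,'lid':.008,'stop':.026}[n]))
def up(d,x0,y0,x1,y1,k): return cv2.resize(d['img'][y0:y1,x0:x1,::-1],None,fx=k,fy=k,interpolation=cv2.INTER_CUBIC)
im=np.vstack([up(a,170,190,300,290,4),up(b,240,210,370,260,4)])
cv2.imwrite('pics/z.png',im)
E
```

```text
cruc [ 0.4391 -0.2488  0.0343] [ 0.4404 -0.2486  0.034 ]
dial [0.4926 0.2587 0.0652] [0.4906 0.257  0.072 ]
pan [0.4543 0.1324 0.0473] [0.4497 0.1306 0.058 ]
lid [ 0.5911 -0.2853  0.0009] [ 0.5908 -0.2831  0.008 ]
stop [ 0.4336 -0.1118  0.0215] [ 0.4332 -0.1112  0.026 ]
```

View pics/z.png

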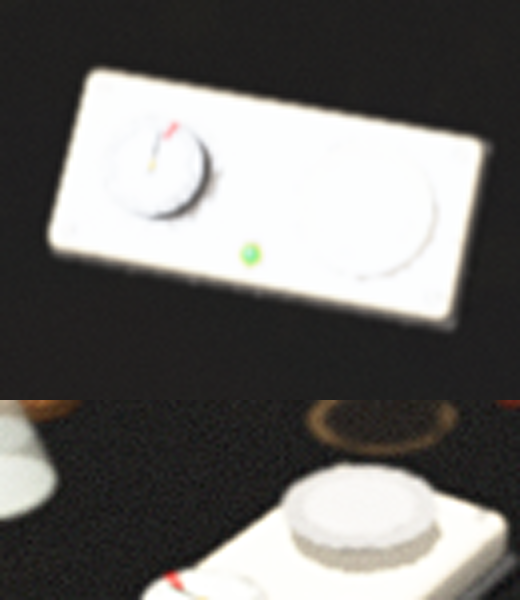

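The zoom shows the dial pivot at top pixel (207.8,231.3) and the pan centre at about (261.5,242). The red mark sits roughly 0.3 rad clockwise of the pointer. Next I move above the crucible.

send_rows(
  motion=[
    {"dp": [0.026,0.038,-0.003],"rot": [0,0,0],"grip": 0.085},
    {"dp": [0.026,0.038,-0.003],"rot": [0,0,0],"grip": 0.085},
    {"dp": [0.026,0.038,-0.003],"rot": [0,0,0],"grip": 0.085},
    {"dp": [0.026,0.038,-0.003],"rot": [0,0,0],"grip": 0.085},
    {"dp": [0.026,0.038,-0.003],"rot": [0,0,0],"grip": 0.085},
    {"dp": [0.026,0.038,-0.003],"rot": [0,0,0],"grip": 0.085},
    {"dp": [0.026,0.038,-0.003],"rot": [0,0,0],"grip": 0.085},
    {"dp": [0.026,0.038,-0.003],"rot": [0,0,0],"grip": 0.085},
    {"dp": [0.026,0.038,-0.003],"rot": [0,0,0],"grip": 0.085},
    {"dp": [0.026,0.038,-0.003],"rot": [0,0,0],"grip": 0.085},
    {"dp": [0,0,0],"rot": [0,0,0],"grip": 0.085},
  ],
  grip_force=20,
)

```text
clock: 1.58
tcp_pos: [0.4256, -0.2617, 0.199]
orientation: [-2.471, 1.94, 0.001]
contact_force: [-1.0, -0.8, 0.4]
grip_width: 0.085
```

```bash
python3 - <<'E'
from h import *
np.set_printoptions(precision=4,suppress=True)
d=grab('wrist','w1.png');a=grab('top')
o=get_obs();print(o['tcp_pos'],o['orientation'],o['clock']); print(ray(d,320,200),d['fx'])
print(proj(d,[.440,-.249,.034]),proj(d,o['tcp_pos']))
import pickle;pickle.dump(d,open('w1.pkl','wb'))
E
```

```text
[ 0.4235 -0.2652  0.1991] [ 2.4643 -1.9458 -0.001 ] 1.675
(array([ 0.4932, -0.2449,  0.3417]), array([-0.2603, -0.0647, -0.9634])) 316.46133126111835
[310.8325 167.5762] [325.8862 263.7771]
```

View pics/w1.png

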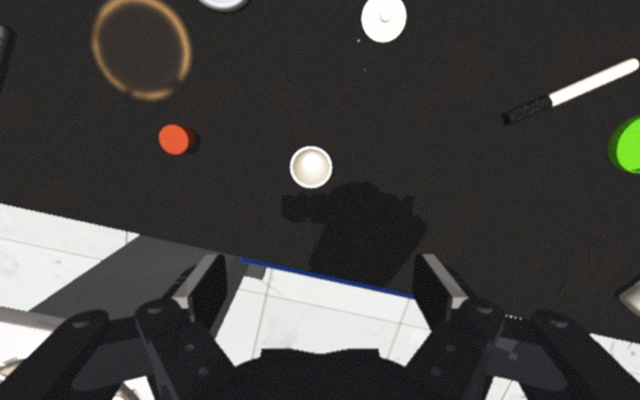

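The crucible rim is at (311,167), within a pixel of the prediction, so its position is confirmed at (0.440,-0.2485). Next I centre over it and descend.

send_rows(
  motion=[
    {"dp": [0.0165,0.0165,-0.02],"rot": [0,0,0],"grip": 0.085},
    {"dp": [0,0,-0.04],"rot": [0,0,0],"grip": 0.085},
    {"dp": [0,0,-0.04],"rot": [0,0,0],"grip": 0.085},
    {"dp": [0,0,-0.03],"rot": [0,0,0],"grip": 0.085},
    {"dp": [0,0,0],"rot": [0,0,0],"grip": 0.085},
  ],
)

```text
clock: 2.3
tcp_pos: [0.4367, -0.2573, 0.0669]
orientation: [2.448, -1.961, 0.005]
contact_force: [0.3, -0.2, -0.0]
grip_width: 0.0849
```

send_rows(
  motion=[
    {"dp": [0.0035,0.009,-0.01],"rot": [0,0,0],"grip": 0.085},
    {"dp": [0,0,-0.02],"rot": [0,0,0],"grip": 0.085},
    {"dp": [0,0,-0.015],"rot": [0,0,0],"grip": 0.085},
    {"dp": [0,0,-0.008],"rot": [0,0,0],"grip": 0.085},
    {"dp": [0,0,0],"rot": [0,0,0],"grip": 0.085},
  ],
)

```text
clock: 2.92
tcp_pos: [0.4433, -0.25, 0.0157]
orientation: [2.446, -1.965, 0.017]
contact_force: [0.1, -0.5, -0.2]
grip_width: 0.0851
```

send_rows(
  motion=[
    {"dp": [-0.003,0.0015,-0.006],"rot": [0,0,0],"grip": 0.085},
    {"dp": [0,0,0],"rot": [0,0,0],"grip": 0.085},
    {"dp": [0,0,0],"rot": [0,0,0],"grip": 0.06},
    {"dp": [0,0,0],"rot": [0,0,0],"grip": 0.045},
    {"dp": [0,0,0],"rot": [0,0,0],"grip": 0.03},
    {"dp": [0,0,0],"rot": [0,0,0],"grip": 0.03},
    {"dp": [0,0,0],"rot": [0,0,0],"grip": 0.03},
  ],
)

```text
clock: 3.8
tcp_pos: [0.4411, -0.2489, 0.0109]
orientation: [2.446, -1.966, 0.021]
contact_force: [0.4, 0.0, -0.7]
grip_width: 0.038
```

send_rows(
  motion=[
    {"dp": [0,0,0.02],"rot": [0,0,0],"grip": 0.03},
    {"dp": [0,0,0.04],"rot": [0,0,0],"grip": 0.03},
    {"dp": [0,0,0.05],"rot": [0,0,0],"grip": 0.03},
    {"dp": [0,0.03,0.04],"rot": [0,0,0],"grip": 0.03},
    {"dp": [0.001,0.04,0],"rot": [0,0,0],"grip": 0.03},
    {"dp": [0.001,0.04,0],"rot": [0,0,0],"grip": 0.03},
    {"dp": [0.001,0.04,0],"rot": [0,0,0],"grip": 0.03},
    {"dp": [0.001,0.04,0],"rot": [0,0,0],"grip": 0.03},
    {"dp": [0.001,0.04,0],"rot": [0,0,0],"grip": 0.03},
    {"dp": [0,0,0],"rot": [0,0,0],"grip": 0.03},
  ],
)

```text
clock: 5.05
tcp_pos: [0.4443, -0.0122, 0.1656]
orientation: [2.445, -1.97, 0.023]
contact_force: [0.4, -0.3, -1.0]
grip_width: 0.038
```

```bash
python3 - <<'E'
from h import *
np.set_printoptions(precision=4,suppress=True)
d=grab('wrist','w2.png');b=grab('side')
o=get_obs();print(o['tcp_pos'],o['orientation'],o['clock'],o['grip_width'])
for X in ([.4497,.1306,.058],[.4906,.257,.072],o['tcp_pos']):print(proj(d,X),proj(b,X))
import pickle;pickle.dump(d,open('w2.pkl','wb'))
u,v=proj(b,o['tcp_pos']).astype(int)
c=b['img'][max(v-70,0):v+50,u-80:u+80,::-1]
cv2.imwrite('pics/m.png',np.hstack([d['img'][:,:,::-1],cv2.copyMakeBorder(c,0,400-c.shape[0],0,0,0)]))
E
```

```text
[ 0.4441 -0.0154  0.1654] [ 2.4393 -1.9746  0.0235] 5.15 0.03791141380829157
[142.1107 157.7021] [333.6364 233.9265]
[-52.7141  62.4165] [292.5481 256.8119]
[326.0977 259.8031] [355.0544 163.7973]
```

View pics/m.png

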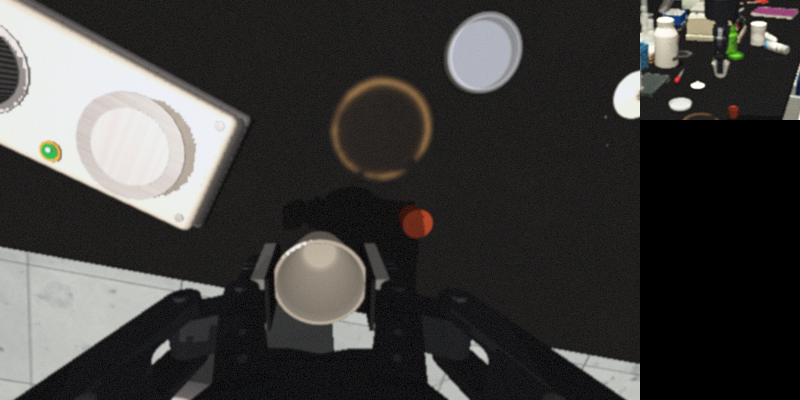

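The crucible is held upright between the pads, with its rim at (320,281). The pan's centre is at (131,145) in the wrist view, and I'll triangulate it against the top view.

```bash
python3 - <<'E'
from h import *
import pickle
np.set_printoptions(precision=4,suppress=True)
d=pickle.load(open('w2.pkl','rb'));a=grab('top')
print(tri((d,131,145),(a,261.5,242)),atz(d,131,145,.058),atz(a,261.5,242,.058),atz(a,207.75,231.25,.072))
# ellipse fit check: reproject 42mm circle
P=atz(d,131,145,.058)
q=np.array([proj(d,P+[.042*np.cos(t),.042*np.sin(t),0]) for t in np.linspace(0,6.28,60)]);print(q.min(0),q.max(0))
# crucible rim held, at z=tcp+0.023
print(atz(d,320,281,.1654+.023))
E
```

```text
[0.456  0.1402 0.0548] [0.4578 0.1397 0.058 ] [0.4542 0.1388 0.058 ] [0.4907 0.2648 0.072 ]
[75.357  87.7037] [185.6141 197.2137]
[ 0.4446 -0.0118  0.1884]
```

send_rows(
  motion=[
    {"dp": [0.003,0.04,0],"rot": [0,0,0],"grip": 0.03},
    {"dp": [0.003,0.04,0],"rot": [0,0,0],"grip": 0.03},
    {"dp": [0.003,0.04,0],"rot": [0,0,0],"grip": 0.03},
    {"dp": [0.003,0.035,-0.02],"rot": [0,0,0],"grip": 0.03},
    {"dp": [0,0,-0.03],"rot": [0,0,0],"grip": 0.03},
    {"dp": [0,0,0],"rot": [0,0,0],"grip": 0.03},
  ],
)

```text
clock: 5.95
tcp_pos: [0.4586, 0.1336, 0.1141]
orientation: [2.418, -1.998, 0.027]
contact_force: [-0.5, -0.2, -0.7]
grip_width: 0.0381
```

send_rows(
  motion=[
    {"dp": [-0.002,0.005,-0.01],"rot": [0,0,0],"grip": 0.03},
    {"dp": [0,0,-0.015],"rot": [0,0,0],"grip": 0.03},
    {"dp": [0,0,-0.008],"rot": [0,0,0],"grip": 0.03},
    {"dp": [0,0,0],"rot": [0,0,0],"grip": 0.03},
    {"dp": [0,0,0],"rot": [0,0,0],"grip": 0.03},
  ],
)

```text
clock: 6.58
tcp_pos: [0.4585, 0.1366, 0.081]
orientation: [2.414, -2.005, 0.031]
contact_force: [0.1, 0.1, -0.3]
grip_width: 0.0381
```

```bash
python3 - <<'E'
from h import *
np.set_printoptions(precision=4,suppress=True)
b=grab('side');d=grab('wrist')
o=get_obs();print(o['tcp_pos'],o['orientation'],o['clock'],o['contact_force'])
f=lambda im:im[:,:,::-1]
c=cv2.resize(f(b['img'])[180:280,260:400],None,fx=4,fy=4,interpolation=cv2.INTER_CUBIC)
cv2.imwrite('pics/p.png',c)
E
```

```text
[0.4585 0.1367 0.0811] [ 2.4144 -2.0053  0.0311] 6.675 [ 0.2544 -0.123  -0.7901]
```

View pics/p.png

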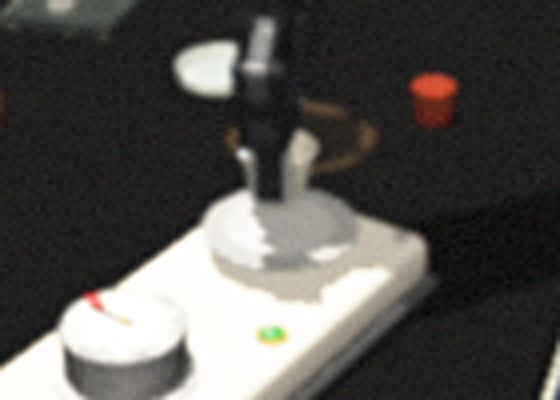

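The crucible hangs upright over the pan's middle with about 12 mm to go. I'll lower it slowly, letting it sink slightly into the spring, and then open the fingers.

send_rows(
  motion=[
    {"dp": [-0.002,0.002,-0.004],"rot": [0,0,0],"grip": 0.03},
    {"dp": [0,0,-0.004],"rot": [0,0,0],"grip": 0.03},
    {"dp": [0,0,-0.003],"rot": [0,0,0],"grip": 0.03},
    {"dp": [0,0,-0.002],"rot": [0,0,0],"grip": 0.03},
    {"dp": [0,0,0],"rot": [0,0,0],"grip": 0.03},
    {"dp": [0,0,0],"rot": [0,0,0],"grip": 0.03},
  ],
)

```text
clock: 7.42
tcp_pos: [0.4567, 0.1391, 0.0676]
orientation: [2.415, -2.006, 0.032]
contact_force: [0.1, -0.4, -0.3]
grip_width: 0.0381
```

send_rows(
  motion=[
    {"dp": [0,0,-0.0015],"rot": [0,0,0],"grip": 0.03},
    {"dp": [0,0,0],"rot": [0,0,0],"grip": 0.03},
    {"dp": [0,0,0],"rot": [0,0,0],"grip": 0.04},
    {"dp": [0,0,0],"rot": [0,0,0],"grip": 0.044},
    {"dp": [0,0,0],"rot": [0,0,0],"grip": 0.05},
    {"dp": [0,0,0],"rot": [0,0,0],"grip": 0.06},
    {"dp": [0,0,0],"rot": [0,0,0],"grip": 0.07},
    {"dp": [0,0,0],"rot": [0,0,0],"grip": 0.085},
    {"dp": [0,0,0],"rot": [0,0,0],"grip": 0.085},
    {"dp": [0,0,0.01],"rot": [0,0,0],"grip": 0.085},
    {"dp": [0,0,0.02],"rot": [0,0,0],"grip": 0.085},
    {"dp": [0,0,0.03],"rot": [0,0,0],"grip": 0.085},
    {"dp": [0,0,0.04],"rot": [0,0,0],"grip": 0.085},
    {"dp": [0,0,0.04],"rot": [0,0,0],"grip": 0.085},
    {"dp": [0,0,0],"rot": [0,0,0],"grip": 0.085},
    {"dp": [0,0,0],"rot": [0,0,0],"grip": 0.085},
  ],
)

```text
clock: 9.43
tcp_pos: [0.456, 0.1393, 0.2138]
orientation: [2.417, -2.006, 0.033]
contact_force: [-0.0, -0.6, -1.0]
grip_width: 0.085
```

```bash
cat > look.py <<'E'
from h import *
import pickle,sys
np.set_printoptions(precision=4,suppress=True)
n=sys.argv[1]
b=grab('side');d=grab('wrist');a=grab('top')
o=get_obs();print(o['tcp_pos'],o['orientation'],o['clock'],o['joints'])
pickle.dump((d,a,b),open(n+'.pkl','wb'))
f=lambda im:im[:,:,::-1]
c=cv2.resize(f(b['img'])[180:300,250:350],None,fx=2,fy=2,interpolation=cv2.INTER_CUBIC)
e=cv2.resize(f(a['img'])[205:265,180:220],None,fx=2.5,fy=2.5,interpolation=cv2.INTER_CUBIC)
for P in([.4565,.1395,.055],[.4907,.2648,.072]):print(proj(d,P))
R=np.zeros((400,160,3),np.uint8);R[:192]=cv2.resize(c,(160,192));R[200:350,:100]=e
cv2.imwrite('pics/'+n+'.png',np.hstack([f(d['img']),R]))
E
python3 look.py q
```

```text
[0.4558 0.1393 0.213 ] [ 2.4167 -2.0049  0.0316] 9.575 [-0.0383  0.1981 -0.4504  2.0174  0.1297  0.9429 -1.942 ]
[317.1283 187.7686]
[183.4277 128.8806]
```

View pics/q.png

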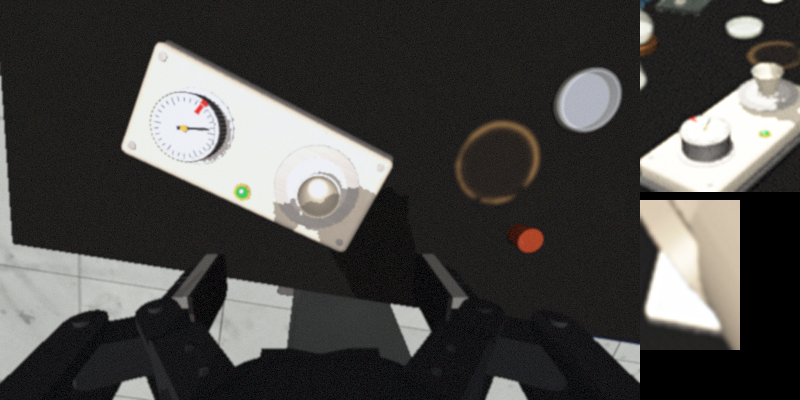

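The crucible stands upright on the pan, released. The dial pivot is at (183,128), the pointer tip at about (208,129) and the red mark at about (202,106), so the bezel needs roughly 0.9 rad clockwise. I'll measure that on a rectified dial patch.

```bash
cat > dial.py <<'E'
from h import *
import pickle,sys
np.set_printoptions(precision=4,suppress=True)
def dial(d,C,S=60):
    "top-down rectified patch, col=-y,row=-x (world), 10px/mm... returns image and angle clockwise from world +x"
    k=5e-4*.4; N=400
    src=np.float32([[0,0],[N,0],[N,N],[0,N]])
    W=[C+np.array([(N/2-r)*k,(N/2-c)*k,0]) for c,r in src]
    H=cv2.getPerspectiveTransform(np.float32([proj(d,w) for w in W]),src)
    return cv2.warpPerspective(d['img'],H,(N,N),flags=cv2.INTER_CUBIC),k
def meas(d,u0,v0):
    C=atz(d,u0,v0,.072); 
    for _ in range(2):
        im,k=dial(d,C); p=im.astype(int); r,g,b=p[...,0],p[...,1],p[...,2]
        yy,xx=np.mgrid[:400,:400]; 
        red=(r-np.maximum(g,b)>70)&(r-np.abs(g-b)>60)&(abs(g-b)<40)
        rr=np.hypot(xx-200,yy-200)*k
        yel=(r-b>60)&(g-b>35)&(rr<.008)
        if yel.any(): C=C+np.array([(200-yy[yel].mean())*k,(200-xx[yel].mean())*k,0])
    ang=lambda m:np.arctan2((xx[m]-200).mean(),(200-yy[m]).mean())
    red&=(rr<.026)&(rr>.012); blk=(p.max(2)<110)&(rr>.006)&(rr<.0165)
    print('C',C,'red',ang(red),red.sum(),'rr',rr[red].mean(),'black',ang(blk),blk.sum(),'diff',ang(blk)-ang(red))
    return im
if __name__=='__main__':
    d=pickle.load(open(sys.argv[1]+'.pkl','rb'))[0]
    im=meas(d,float(sys.argv[2]),float(sys.argv[3])); cv2.imwrite('pics/dial_%s.png'%sys.argv[1],im[:,:,::-1])
E
python3 dial.py q 183 128
```

```text
C [0.4916 0.2651 0.072 ] red 0.5676253401804878 771 rr 0.02178356903301446 black 1.4251019500250122 161 diff 0.8574766098445243
```

View pics/dial_q.png

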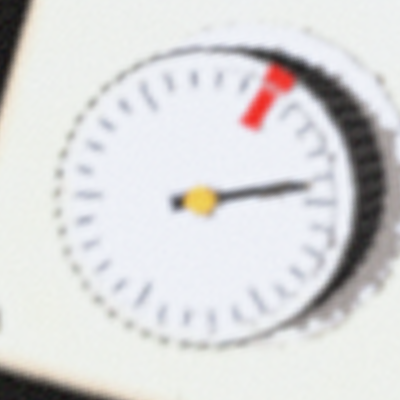

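The bezel needs about 0.86 rad clockwise, and joint 7 has only about 1 rad left in that direction. I'll turn the gripper about 0.9 rad counter-clockwise while moving over the dial.

send_rows(
  motion=[
    {"dp": [0.007,0.025,0],"rot": [0.013,0.0155,0],"grip": 0.085},
    {"dp": [0.007,0.025,0],"rot": [0,0,0.18],"grip": 0.085},
    {"dp": [0.007,0.025,0],"rot": [0,0,0.18],"grip": 0.085},
    {"dp": [0.007,0.025,0],"rot": [0,0,0.18],"grip": 0.085},
    {"dp": [0.007,0.025,0],"rot": [0,0,0.18],"grip": 0.085},
    {"dp": [0,0,0],"rot": [0,0,0.18],"grip": 0.085},
    {"dp": [0,0,-0.03],"rot": [0,0,0],"grip": 0.085},
    {"dp": [0,0,0],"rot": [0,0,0],"grip": 0.085},
  ],
)

```text
clock: 10.58
tcp_pos: [0.4873, 0.2664, 0.1738]
orientation: [3.049, -0.705, -0.014]
contact_force: [0.5, -0.0, 0.1]
grip_width: 0.0853
```

```bash
python3 look.py r; python3 - <<'E'
from h import *
from scipy.spatial.transform import Rotation as R
print(R.from_rotvec(get_obs()['orientation']).as_matrix().round(3))
E
```

```text
[0.4893 0.2678 0.1771] [ 3.0526 -0.7065 -0.0063] 10.725 [-0.1196  0.4198 -0.6258  1.8535  0.2955  0.9712 -1.3302]
[348.5525 322.2521]
[324.5666 201.7216]
[[ 0.898 -0.439 -0.006]
 [-0.439 -0.898 -0.007]
 [-0.002  0.009 -1.   ]]
```

```bash
python3 dial.py r 325 202
```

```text
C [0.4917 0.2653 0.072 ] red 0.5336298913264919 806 rr 0.021480419482246514 black 1.4214027772096762 446 diff 0.8877728858831844
```

send_rows(
  motion=[
    {"dp": [0.001,-0.002,-0.03],"rot": [0,0,0],"grip": 0.085},
    {"dp": [0,0,-0.03],"rot": [0,0,0],"grip": 0.085},
    {"dp": [0,0,0],"rot": [0,0,0],"grip": 0.085},
    {"dp": [0,0,0],"rot": [0,0,0],"grip": 0.085},
  ],
)

```text
clock: 11.22
tcp_pos: [0.4937, 0.2676, 0.1214]
orientation: [3.057, -0.71, 0.005]
contact_force: [1.0, 0.2, 0.8]
grip_width: 0.0847
```

send_rows(
  motion=[
    {"dp": [-0.002,-0.002,-0.015],"rot": [0,0,0],"grip": 0.085},
    {"dp": [0,0,-0.02],"rot": [0,0,0],"grip": 0.085},
    {"dp": [0,0,-0.015],"rot": [0,0,0],"grip": 0.085},
    {"dp": [0,0,-0.008],"rot": [0,0,0],"grip": 0.085},
    {"dp": [0,0,0],"rot": [0,0,0],"grip": 0.085},
    {"dp": [0,0,0],"rot": [0,0,0],"grip": 0.085},
  ],
)

```text
clock: 11.98
tcp_pos: [0.4924, 0.2659, 0.0611]
orientation: [3.059, -0.711, 0.008]
contact_force: [-0.2, -0.9, 0.2]
grip_width: 0.0851
```

send_rows(
  motion=[
    {"dp": [-0.001,-0.0007,-0.006],"rot": [0,0,0],"grip": 0.085},
    {"dp": [0,0,-0.004],"rot": [0,0,0],"grip": 0.085},
    {"dp": [0,0,0],"rot": [0,0,0],"grip": 0.085},
    {"dp": [0,0,0],"rot": [0,0,0],"grip": 0.07},
    {"dp": [0,0,0],"rot": [0,0,0],"grip": 0.06},
    {"dp": [0,0,0],"rot": [0,0,0],"grip": 0.05},
    {"dp": [0,0,0],"rot": [0,0,0],"grip": 0.05},
    {"dp": [0,0,0],"rot": [0,0,0],"grip": 0.05},
  ],
  grip_force=30,
)

```text
clock: 12.98
tcp_pos: [0.4924, 0.2653, 0.052]
orientation: [3.06, -0.712, 0.011]
contact_force: [0.5, -0.5, 0.9]
grip_width: 0.0588
```

```bash
python3 look.py s; python3 dial.py s 322 250; python3 - <<'E'
from h import *
from scipy.spatial.transform import Rotation as R
print(R.from_rotvec(get_obs()['orientation']).as_matrix().round(3)[:,0])
E
```

```text
[0.4925 0.2653 0.052 ] [ 3.0595 -0.7123  0.0114] 13.125 [-0.1929  0.5813 -0.5364  1.9455  0.4446  0.7278 -1.4521]
[359.0752 457.913 ]
[317.7249 282.2287]
C [0.499  0.2777 0.072 ] red 1.1524904859978666 460 rr 0.023866783752840532 black 2.331375777986268 286 diff 1.1788852919884012
[ 0.897 -0.442  0.007]
```

send_rows(
  motion=[
    {"dp": [0,0,0],"rot": [0,0,-0.1],"grip": 0.05},
    {"dp": [0,0,0],"rot": [0,0,-0.15],"grip": 0.05},
    {"dp": [0,0,0],"rot": [0,0,-0.15],"grip": 0.05},
    {"dp": [0,0,0],"rot": [0,0,-0.15],"grip": 0.05},
    {"dp": [0,0,0],"rot": [0,0,-0.15],"grip": 0.05},
    {"dp": [0,0,0],"rot": [0,0,-0.1],"grip": 0.05},
    {"dp": [0,0,0],"rot": [0,0,0],"grip": 0.05},
    {"dp": [0,0,0],"rot": [0,0,0],"grip": 0.05},
  ],
)

```text
clock: 14.12
tcp_pos: [0.4925, 0.2651, 0.052]
orientation: [2.518, -1.874, 0.011]
contact_force: [-0.1, -0.5, 1.2]
grip_width: 0.059
```

```bash
python3 look.py t; python3 dial.py s 318 282; python3 dial.py t 318 282; python3 - <<'E'
from h import *
from scipy.spatial.transform import Rotation as R
x=R.from_rotvec(get_obs()['orientation']).as_matrix()[:,0];print(np.arctan2(x[1],x[0])-np.arctan2(-.442,.897))
E
```

```text
[0.4926 0.2651 0.052 ] [ 2.5169 -1.8749  0.0109] 14.275 [-0.3477  0.5467 -0.3352  1.9521  0.2845  0.6889 -2.1397]
[520.352  377.8406]
[319.8917 282.8165]
C [0.4919 0.2653 0.072 ] red 0.518926370498182 789 rr 0.021060433871685033 black 1.4238414957517063 600 diff 0.9049151252535242
C [0.4919 0.2652 0.072 ] red 1.3333312992589434 651 rr 0.021564095241574963 black 1.4180639402875586 620 diff 0.08473264102861511
-0.8226662302736087
```

View pics/t.png

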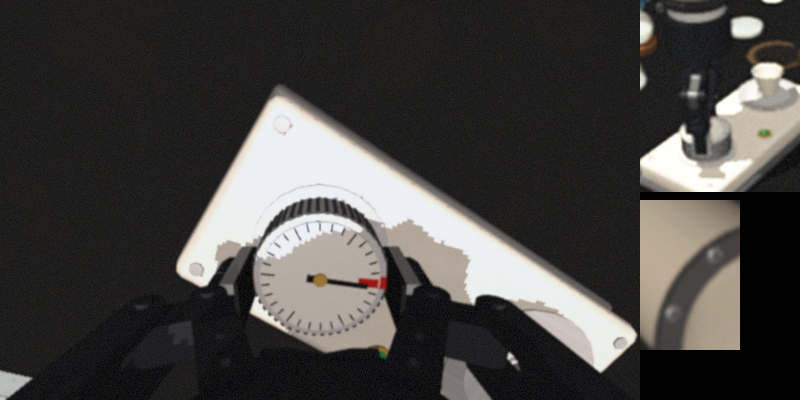

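The bezel has turned 0.82 rad, and the red mark at (373,283) nearly lines up with the pointer tip at (366,285). About 0.08 rad remains.

send_rows(
  motion=[
    {"dp": [0,0,0],"rot": [0,0,-0.07],"grip": 0.05},
    {"dp": [0,0,0],"rot": [0,0,0],"grip": 0.05},
    {"dp": [0,0,0],"rot": [0,0,0],"grip": 0.05},
    {"dp": [0,0,0],"rot": [0,0,0],"grip": 0.05},
  ],
)

```text
clock: 14.78
tcp_pos: [0.4926, 0.2651, 0.052]
orientation: [2.452, -1.959, 0.01]
contact_force: [0.3, -0.9, 0.5]
grip_width: 0.0591
```

```bash
python3 look.py u; python3 dial.py u 320 283
```

```text
[0.4926 0.2651 0.052 ] [ 2.4517 -1.959   0.0101] 14.925 [-0.3604  0.5448 -0.3186  1.9526  0.2704  0.6864 -2.1951]
[531.1464 366.3902]
[320.049  282.7973]
C [0.4919 0.2652 0.072 ] red 1.401582234592475 516 rr 0.022239019073505208 black 1.4199734385379092 619 diff 0.018391203945434142
```

Within 0.02 rad. Now I release and retreat.

send_rows(
  motion=[
    {"dp": [0,0,0],"rot": [0,0,0],"grip": 0.065},
    {"dp": [0,0,0],"rot": [0,0,0],"grip": 0.085},
    {"dp": [0,0,0],"rot": [0,0,0],"grip": 0.085},
    {"dp": [0,0,0],"rot": [0,0,0],"grip": 0.085},
    {"dp": [0,0,0.02],"rot": [0,0,0],"grip": 0.085},
    {"dp": [0,0,0.03],"rot": [0,0,0],"grip": 0.085},
    {"dp": [0,0,0.04],"rot": [0,0,0],"grip": 0.085},
    {"dp": [0,0,0.04],"rot": [0,0,0],"grip": 0.085},
    {"dp": [0,0,0],"rot": [0,0,0],"grip": 0.085},
    {"dp": [0,0,0],"rot": [0,0,0],"grip": 0.085},
    {"dp": [0,0,0],"rot": [0,0,0],"grip": 0.085},
  ],
)

```text
clock: 16.3
tcp_pos: [0.4908, 0.2645, 0.1839]
orientation: [2.451, -1.955, 0.008]
contact_force: [-0.0, 0.4, -0.2]
grip_width: 0.0852
```

```bash
python3 look.py v; python3 - <<'E'
from dial import *
d=pickle.load(open('v.pkl','rb'))[0]; meas(d,*proj(d,[.4919,.2652,.072]))
E
```

```text
[0.4907 0.2645 0.1838] [ 2.4506 -1.9552  0.0074] 16.45 [-0.308   0.3657 -0.3752  1.8644  0.1697  0.9472 -2.1078]
[439.9599 255.9994]
[318.244  198.2412]
C [0.4918 0.2652 0.072 ] red 1.4299705428124994 405 rr 0.023291546847460532 black 1.429490395618437 399 diff -0.0004801471940623081
```

View pics/v.png

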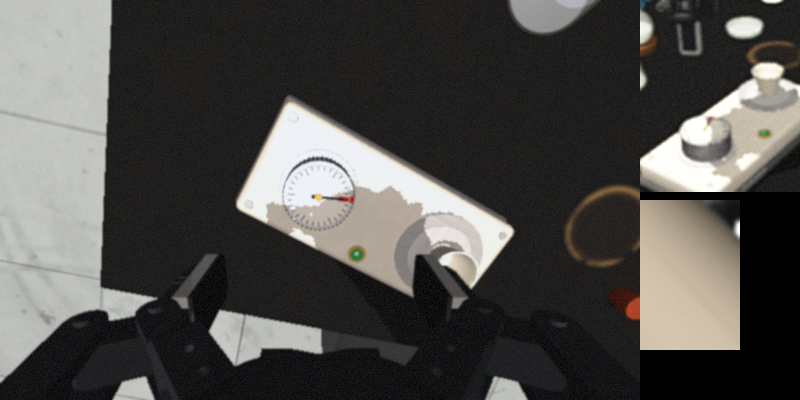

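The red mark at (347,200) lies on the pointer line, with a measured difference of about 0 rad. The crucible stands on the pan and the gripper is clear, so I'm handing in.

```bash
python3 -c "
from bench import hand_in;print(hand_in())"
```

```text
the job is handed in; nothing more can be done
None
```

I stood the crucible upright on the pan and released it, then turned the bezel about 0.9 rad clockwise until the red zero mark was at the pointer. I let go, lifted clear and handed in at about 16.5 s; `hand_in` reports no verdict.

- **Zero mark:** the last wrist picture put it within about 0.001 rad of the pointer, against a limit of 0.12 rad. While still gripped the reading was 0.018 rad. The pointer partly covers the mark, so the true error is more likely a few hundredths of a radian.
- **Crucible:** it stood upright on the pan, near the centre, in the side and wrist views. I judged this by eye and did not measure its final offset.
- **Bystanders:** the arm never went near the petri dish, stopper or lid. I did not re-measure where they stand.
- **Forces:** the readings between moves stayed around 1 N. No check failed or disagreed.

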